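# Open the dust filter box

### The arm

A 7-joint arm with a two-finger parallel gripper is mounted at the origin on the work surface. World frame = base frame: x ahead of the robot, y to its left, z up, the work surface at z = 0. Lengths are in m, angles in rad, forces in N, time in s.
With the tool pointing down it reaches from about 0.35 to 0.9 m from the base axis. Payload 8.1 kg.
Tool frame: the origin (TCP) lies midway between the tips of the shut fingers; the grasp point (between the pads) lies 19 mm behind it (r.pinch_z is the distance from the TCP to the grasp point, in m); z points along the fingers, y is the direction in which the jaws open and shut (so a half turn about z gives the same grasp; the last joint's range is limited). The gripper opens to 92 mm and grips with 3 to 60 N. Pads are 19 mm wide; open, the fingers measure 130 mm over their backs; the gripper's body (75 mm by 190 mm) begins 47 mm behind the grasp point.
Start: joints at [-1.382, 0.434, 0.025, 1.573, -0.012, 1.134, -0.075], TCP at [0.18, 0.599, 0.227] pointing down, gripper open.
Joint ranges: [-2.62, 2.62], [-0.44, 2.09], [-1.27, 1.32], [0.08, 2.57], [-1.32, 4.46], [0.12, 2], [-2.74, 2.74]. Speed limits (rad/s): [2.22, 2.22, 3.01, 3.01, 3.14, 3.14, 3.14].

### API

Orientations are given as a unit quaternion [w, x, y, z].
In Python, from rig import r gives the robot as it stands.
- The arm moves only by the shell command python3 -m jog 'ROWS' [FORCE]. ROWS is JSON, a list of rows, each an object with "twist": the turn, a rotation vector about the world's x, y, z in rad, a list of three; "linear": the shift along the world's x, y, z in cm, a list of three; "gripper": the finger opening in cm, from 0 to 9.18. In form: [{"twist": [rx, ry, rz], "linear": [dx, dy, dz], "gripper": gripper}, ...]. A call has exactly 10 rows; each row shifts and turns the commanded pose from where the row before left it; what a row does not reach is not made up. A row lasts 1/10 s, in which the tool goes at most 50 mm and 8.59 degrees, less where a joint would pass 70% of its speed; a pose out of reach is approached as far as the arm can. A call with a gripper value outside its range is refused whole. The fingers move at their own pace and stop on an object; FORCE is the grip in N (left out, the last holds). Time passes only in rows, so rows that do not move let the fingers close, or fill a call up. It gives the time, the measured TCP pose, the force and the opening at its end, in the units of the state.
- r.get_obs(): the state, without advancing time (a new reading comes with each control period).
- r.camera(name): name is "scene" or "top" or "wrist"; returns the picture (480x640x3 uint8, blue, green, red); there is no depth.
- r.camera_model(name): a dict with "fx", "fy", "cx", "cy" (pixels), "rvec" (rotation vector, rad) and "tvec" (3), from world to camera coordinates, as OpenCV has them. Camera axes: x right, y down, z forward; pixel columns grow to the right and rows downward; lengths in m; the calibration is good to about 2 mm. A picture is of the moment at which its call begins: read the wrist's pose just before it. camera_model takes no time and is no camera call; for the wrist camera it gives the pose at the moment of the call.
- r.sign_off(): hands the job in, once; it reports no verdict.
The state is a dict: "time_s": time; "joint_positions": joint angles; "qvel": joint speeds; "joint_efforts": joint torques, N m; "tcp_pos": TCP position; "eef_rot": TCP orientation; "contact_force": force on the tool from outside, world axes, zero at the start; "moment": the same for the moment, N m; "width": opening from 0.0 (shut) to 1.0 (fully open).
Only numpy, scipy, OpenCV 4.12 (cv2) and the standard library are available. Lean on these libraries where they do the work, as an engineer would, in place of code of your own. Each camera call takes 0.05 s, during which the arm holds its last target.

### The job

The filter in the yellow dust box needs inspecting. Press the red snap tab fully in, then, with the fingertips, push the released grey cover off its seat and leave it lying flat in the tray ahead of it, with the filter fully uncovered. Only press and push: do not lift or tip the cover, and leave the other things on the bench where they are.

Things in the scene. Friction and masses are not known exactly. Their poses are not given: they have to be found in the camera images.
- filter_box: Yellow steel dust filter box, fixed to the bench. Origin at bench height, under the centre of the cover's seat. Its y axis is the way the cover slides off; z up. 140 mm wide (x -70 to 70), y -74 to 210 mm. The seat, a frame round a white pleated filter (y -74 to 52), is 70 mm above the bench; from y 52 on follows the tray. A black hose spigot 62 mm across sticks out 35 mm on the +x side.
- snap_tab (a joint): Travel of the red snap tab in m: 0 = standing up, 0.009 = pressed fully in (straight down, to a hard stop). No spring: it resists with about 4 N of friction and stays where it is pushed. It may start up to 1.5 mm in.
- tab_top (a point): Centre of the red tab's top face (36 mm along box x, 26 mm along y, two white lines), at box x 0, y 70, just ahead (+y) of the cover's front edge. Standing up it is 76.5 mm above the bench and blocks the cover; fully in, 67.5 mm: 2.5 mm below the seat, 1.5 mm above the tray floor, so the cover slides over it.
- cover: Loose grey plastic cover, 100 (x) by 110 (y) by 8 mm, about 0.2 kg, a black rib on top. Origin at the centre of its underside; seated, it is at the seat's centre, 70 mm above the bench, axes along the box's. It slides along box +y. Moved 107 mm or more it is fully off the seat and has dropped 3 to 4 mm into the tray; against the tray's end lip it has moved 145 mm.
- rib_face (a point): Centre of the rear face of the cover's black rib (the face to push on, looking to -y), at cover x 0, y -20, z 14.5 mm. The rib is 56 mm along x, 8 mm thick (y -20 to -12), 13 mm tall, its top 21 mm above the cover's underside. Behind it are 35 mm of flat cover.
- tray_mid (a point): Point on the black-lined tray floor, 66 mm above the bench (4 mm lower than the seat), at box x 0, y 126: below the cover's middle once that lies in the tray. The tray spans y 52 to 200, with 6 mm high side strips (inner faces x = -58 and 58) and a 10 mm high end lip (y 200 to 210).
- glue_bottle: White glue bottle with blue label and orange cap, 52 mm diameter, 130 mm tall, standing beside the box; origin at the centre of its underside. Bystander.
- wax_tin: Brass-coloured tin with a pale top, 66 mm diameter, 45 mm tall, beside the box; origin at the centre of its underside. Bystander.
- offcut: Wooden offcut, 60 x 90 x 35 mm, beside the box; origin at the centre of its underside. Bystander.
- claws_mid (a point): Point midway between two steel claws that hold down the cover's rear corners, 83.5 mm above the bench (the claws' tops), at box x 0, y -32. The claws span y -55 to -10 and reach in to x = -43 and 43. Rails beside the seat (inner faces x = -53 and 53) and a rear stop (y -74 to -58) stand 9.5 mm above the seat.
Things that resemble listed ones, but are neither listed nor needed, are in the scene too. Several things have the shape of the cover; the one meant has the colours described above.

How it is judged:
On the way, in this order (a step that is already met when the one before it is completed fails the run):
1. the snap tab is pressed in while the cover is still on its seat (value of joint snap_tab above 0.0075 m and y of cover in the frame of filter_box below 0.01 m), for 0.1 s.
2. the cover is pushed clear of its seat (y of cover in the frame of filter_box above 0.105 m), for 0.1 s.
At the end, for the whole second after the job is handed in: The tab is in (at least 7.5 of 9 mm); the cover lies at rest and flat (within 0.05 rad) in the tray, its centre 105 to 150 mm along the box from the seat's centre and within 15 mm of the middle line (value of joint snap_tab above 0.0075 m and y of cover in the frame of filter_box between 0.105 and 0.15 m and x of cover in the frame of filter_box between -0.015 and 0.015 m and z of cover in the frame of filter_box between 0.063 and 0.0695 m and angle between cover's own z axis and vertical below 0.05 rad and linear speed of cover below 0.01 m/s); the robot touches nothing.
It fails at once if the cover is lifted (its centre more than 9 mm above the seat) (z of cover in the frame of filter_box above 0.079 m).
It fails at once if the cover is tipped (angle between cover's own z axis and vertical above 0.25 rad).
It fails at once if the glue bottle is disturbed (distance of glue_bottle from where it was at the start of the episode above 0.02 m or angle between glue_bottle's own z axis and vertical above 0.3 rad).
It fails at once if the wax tin is disturbed (distance of wax_tin from where it was at the start of the episode above 0.02 m).
It fails at once if the offcut is disturbed (distance of offcut from where it was at the start of the episode above 0.02 m).
It also fails if it takes over 42 s, if anything falls off the work surface, if the arm or the gripper's body presses on something with over 40 N, if the wrist force passes 120 N, or if a joint passes its speed limit or range.

## Working session

There is one attempt and no reset: what is moved stays moved. The work goes in short steps, Python scripts to look and compute and a shell command to move; the robot and the scene stay as the last step left them, time stands still between calls to the robot, and variables do not carry over. Pictures are saved under pics/ and viewed, and the job is handed in when it is done.

```bash
ls; mkdir -p pics
python3 - <<'E'
from rig import r
import cv2
o=r.get_obs(); print({k:o[k] for k in('time_s','tcp_pos','eef_rot','contact_force','width')})
for n in('scene','top','wrist'):
    m=r.camera_model(n); print(n,m)
    cv2.imwrite(f'pics/{n}0.png',r.camera(n))
E
```

```text
pics
{'time_s': 0.0, 'tcp_pos': array([0.17969938, 0.59807605, 0.22595203]), 'eef_rot': array([-5.15931214e-05,  1.45418487e-01,  9.89369935e-01, -7.69842785e-04]), 'contact_force': array([-0.70367784,  0.52547468,  0.89447544]), 'width': 0.9972814263794653}
scene {'fx': 606.2532922305858, 'fy': 606.2532922305858, 'cx': 317.7764681163531, 'cy': 244.46377494366624, 'rvec': array([ 2.0960578 ,  0.82043688, -0.43672182]), 'tvec': array([-0.38325558, -0.15532743,  1.48836956])}
top {'fx': 518.3628363390429, 'fy': 518.3628363390429, 'cx': 327.3995740875164, 'cy': 237.87585994813963, 'rvec': array([ 2.1613822 , -2.12060635,  0.12647482]), 'tvec': array([-0.02563448,  0.54735132,  0.98392094])}
wrist {'fx': 401.8590068065497, 'fy': 401.8590068065497, 'cx': 316.93664435822495, 'cy': 242.85827046498954, 'rvec': array([-2.31322974, -1.72165685, -0.26433877]), 'tvec': array([-0.6249113 , -0.03759917,  0.39104584])}
```

View pics/scene0.png

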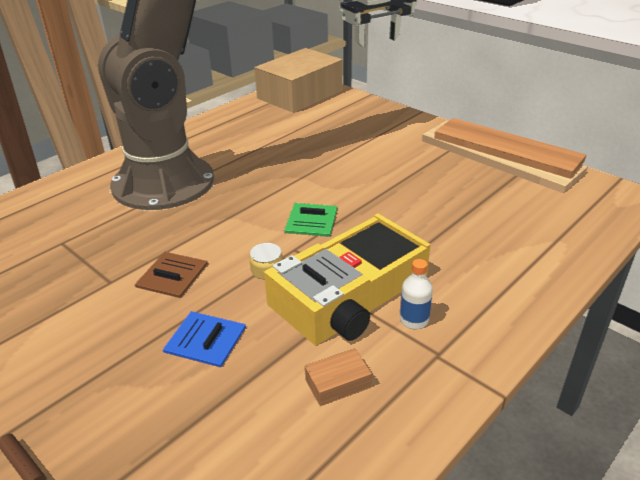

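View pics/top0.png

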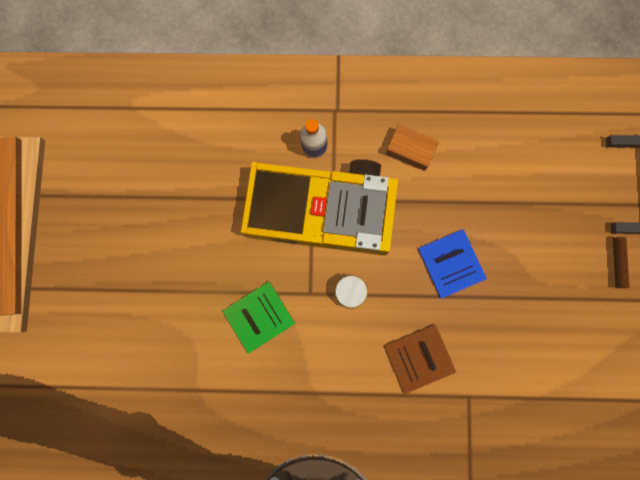

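View pics/wrist0.png

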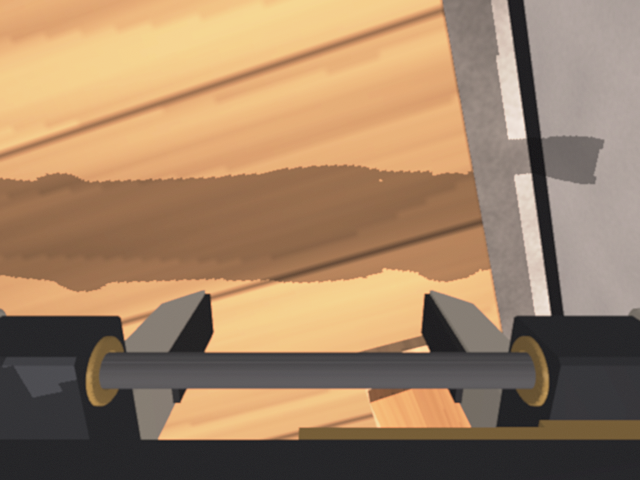

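The top view shows the yellow box with its grey cover at about (355,208), the red tab at (319,206) and the tray to the left at about (279,202). The bottle is at (314,138), the tin at (351,291) and the offcut at (412,147). Green, blue and brown panels are decoys. Next I measure.

```bash
cat > h.py <<'E'
import cv2,numpy as np
def ray(m,p):
    R=cv2.Rodrigues(m['rvec'])[0];t=m['tvec']
    d=R.T@np.array([(p[0]-m['cx'])/m['fx'],(p[1]-m['cy'])/m['fy'],1]);return -R.T@t,d/np.linalg.norm(d)
def onz(m,p,z):
    c,d=ray(m,p);return c+d*(z-c[2])/d[2]
def tri(m1,p1,m2,p2):
    c1,d1=ray(m1,p1);c2,d2=ray(m2,p2)
    s=np.linalg.lstsq(np.c_[d1,-d2],c2-c1,rcond=None)[0]
    a=c1+s[0]*d1;b=c2+s[1]*d2;return (a+b)/2,np.linalg.norm(a-b)
def proj(m,P):
    K=np.array([[m['fx'],0,m['cx']],[0,m['fy'],m['cy']],[0,0,1]])
    return cv2.projectPoints(np.atleast_2d(P).astype(float),m['rvec'],m['tvec'],K,None)[0][:,0]
def blobs(mask,amin=60):
    n,l,s,c=cv2.connectedComponentsWithStats(mask.astype(np.uint8))
    return [(s[i],c[i],(l==i).astype(np.uint8)) for i in range(1,n) if s[i][4]>=amin]
E
python3 - <<'E'
from rig import r
from h import *
for n in('scene','top'):
    im=cv2.imread(f'pics/{n}0.png');h=cv2.cvtColor(im,cv2.COLOR_BGR2HSV).astype(int);H,S,V=h[...,0],h[...,1],h[...,2]
    x0,y0,x1,y1=(255,200,440,345) if n=='scene' else (235,155,405,260)
    roi=np.zeros(H.shape,bool);roi[y0:y1,x0:x1]=1
    m=r.camera_model(n)
    for nm,mk,z in(('red',((H<5)|(H>174))&(S>150)&(V>120),.0765),('yellow',(H>20)&(H<32)&(S>190)&(V>110),.07),('black',(V<60),.066),('grey',(S<40)&(V>80)&(V<170),.078)):
        for s,c,l in blobs(mk&roi,40):
            cn=max(cv2.findContours(l,cv2.RETR_EXTERNAL,cv2.CHAIN_APPROX_NONE)[0],key=cv2.contourArea)
            rc=cv2.minAreaRect(cn);hl=cv2.moments(cv2.convexHull(cn))
            print(n,nm,s,'rect',np.round(rc[0],1),np.round(rc[1],1),round(rc[2],1),'->',onz(m,rc[0],z).round(4))
            if n=='top':
                print('   corners',[onz(m,p,z).round(3)[:2].tolist() for p in cv2.boxPoints(rc)])
    cv2.imwrite(f'pics/{n}_crop.png',cv2.resize(im[y0:y1,x0:x1],None,fx=4,fy=4,interpolation=cv2.INTER_CUBIC))
E
```

```text
scene red [340 252  21  15 121] rect [350.4 258.9] [19.4  9.4] 33.7 -> [0.6089 0.0022 0.0765]
scene black [301 208  24   6 111] rect [312.5 210.7] [23.3  4.7] 3.6 -> [0.437  0.0816 0.066 ]
scene black [ 342  223   76   46 1738] rect [379.3 244.3] [64.6 39.1] 33.7 -> [0.6119 0.0828 0.066 ]
scene black [303 265  23  20 164] rect [314.1 274.4] [27.8  6.1] 36.3 -> [ 0.5811 -0.0649  0.066 ]
scene black [ 331  300   39   40 1096] rect [349.6 319.5] [34.8 35.2] 36.9 -> [ 0.7041 -0.1095  0.066 ]
scene grey [ 280  249   82   53 1802] rect [320.5 273.5] [42.5 70. ] 60.5 -> [ 0.598  -0.0658  0.078 ]
top red [312 198  14  17 150] rect [318.3 206.2] [11.7 15.8] 8.1 -> [0.6032 0.0026 0.0765]
   corners [[0.589, 0.015], [0.62, 0.012], [0.617, -0.01], [0.586, -0.007]]
top yellow [ 241  162  123   86 2997] rect [302.1 203.9] [115.   74.2] 7.1 -> [0.6085 0.0342 0.07  ]
   corners [[0.549, 0.151], [0.694, 0.139], [0.669, -0.084], [0.525, -0.068]]
top yellow [380 178  18  74 668] rect [388.7 214.7] [ 9.6 73.2] 6.8 -> [ 0.5901 -0.1324  0.07  ]
   corners [[0.521, -0.115], [0.663, -0.131], [0.661, -0.15], [0.519, -0.133]]
top black [350 161  30  14 317] rect [364.8 167. ] [28.9 12.3] 4.8 -> [ 0.6846 -0.0858  0.066 ]
   corners [[0.674, -0.057], [0.699, -0.059], [0.695, -0.115], [0.67, -0.113]]
top black [255 172  15  16  98] rect [262.4 180.1] [12.9 15.5] 7.1 -> [0.6552 0.1133 0.066 ]
   corners [[0.641, 0.127], [0.672, 0.125], [0.669, 0.099], [0.638, 0.102]]
top black [360 197   7  28  87] rect [363.  210.4] [ 3.1 27.4] 7.1 -> [ 0.5984 -0.0833  0.066 ]
   corners [[0.572, -0.077], [0.626, -0.083], [0.625, -0.089], [0.571, -0.083]]
top grey [ 324  183   62   53 2350] rect [355.1 210.1] [56.9 49.7] 7.1 -> [ 0.5965 -0.0676  0.078 ]
   corners [[0.555, -0.009], [0.651, -0.019], [0.639, -0.127], [0.543, -0.116]]
```

View pics/top_crop.png

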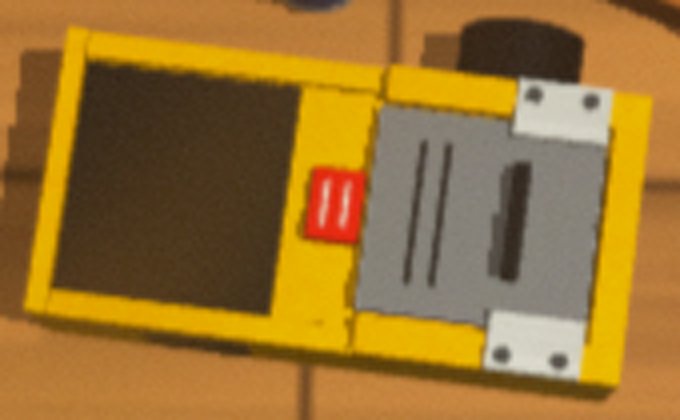

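View pics/scene_crop.png

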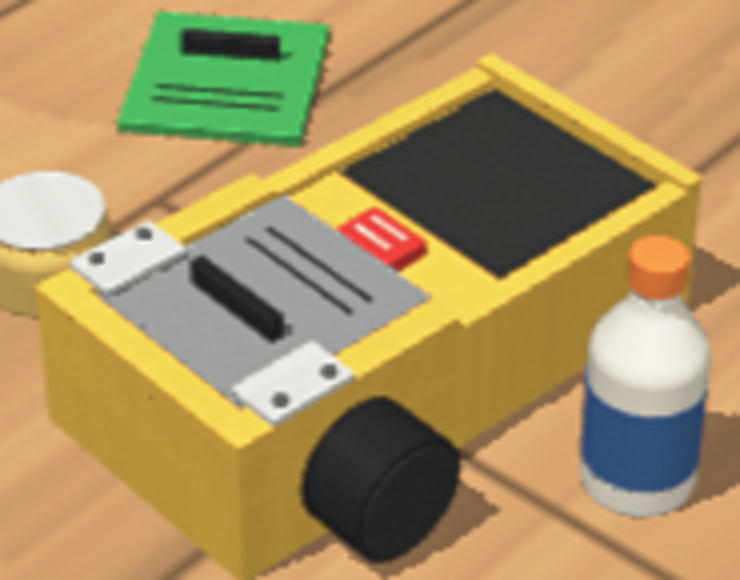

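```bash
python3 -m jog '[{"twist":[0,0,0.02],"linear":[2,-3,0.5],"gripper":0},{"twist":[0,0,0.02],"linear":[2,-3,0.5],"gripper":0},{"twist":[0,0,0.02],"linear":[2,-3,0.5],"gripper":0},{"twist":[0,0,0.02],"linear":[2,-3,0.5],"gripper":0},{"twist":[0,0,0.02],"linear":[2,-3,0.5],"gripper":0},{"twist":[0,0,0.02],"linear":[2,-3,0],"gripper":0},{"twist":[0,0,0.02],"linear":[2,-3,0],"gripper":0},{"twist":[0,0,0.02],"linear":[2,-3,0],"gripper":0},{"twist":[0,0,0.02],"linear":[2,-3,0],"gripper":0},{"twist":[0,0,0],"linear":[2,-3,0],"gripper":0}]' 10
python3 -m jog '[{"twist":[0,0,0],"linear":[2,-3,0],"gripper":0},{"twist":[0,0,0],"linear":[2,-3,0],"gripper":0},{"twist":[0,0,0],"linear":[2,-3,0],"gripper":0},{"twist":[0,0,0],"linear":[2,-3,0],"gripper":0},{"twist":[0,0,0],"linear":[2,-3,0],"gripper":0},{"twist":[0,0,0],"linear":[2,-3,0],"gripper":0},{"twist":[0,0,0],"linear":[2,-3,0],"gripper":0},{"twist":[0,0,0],"linear":[2,-3,0],"gripper":0},{"twist":[0,0,0],"linear":[2,-3,0],"gripper":0},{"twist":[0,0,0],"linear":[0,0,0],"gripper":0}]'
python3 - <<'E'
from rig import r
from h import *
o=r.get_obs(); print({k:o[k] for k in('time_s','joint_positions','tcp_pos','eef_rot','contact_force','width')})
m=r.camera_model('wrist');np.save('w1.npy',m,allow_pickle=True);im=r.camera('wrist')
print(ray(m,(320,240)))
cv2.imwrite('pics/wrist1.png',im)
E
```

```text
time_s: 1.15
tcp_pos: [0.3803, 0.2971, 0.2517]
eef_rot: [-0.0, 0.056, 0.998, 0.0]
contact_force: [0.4, 0.9, -0.2]
width: 0.179
time_s: 2.15
tcp_pos: [0.5616, 0.023, 0.2516]
eef_rot: [0.001, 0.059, 0.998, -0.001]
contact_force: [-0.1, 0.2, 0.0]
width: 0.008
{'time_s': 2.15, 'joint_positions': array([-0.39688804,  0.31447399,  0.34307432,  1.71579377, -0.11201858,
        1.13017425,  1.43053848]), 'tcp_pos': array([0.56158425, 0.0230219 , 0.25163562]), 'eef_rot': array([ 5.92780463e-04,  5.93051089e-02,  9.98238725e-01, -1.41410486e-03]), 'contact_force': array([-0.08906467,  0.21556774,  0.01833817]), 'width': 0.008079201212997858}
(array([0.47981314, 0.03375892, 0.4089926 ]), array([ 0.2943539 , -0.02941513, -0.9552437 ]))
```

View pics/wrist1.png

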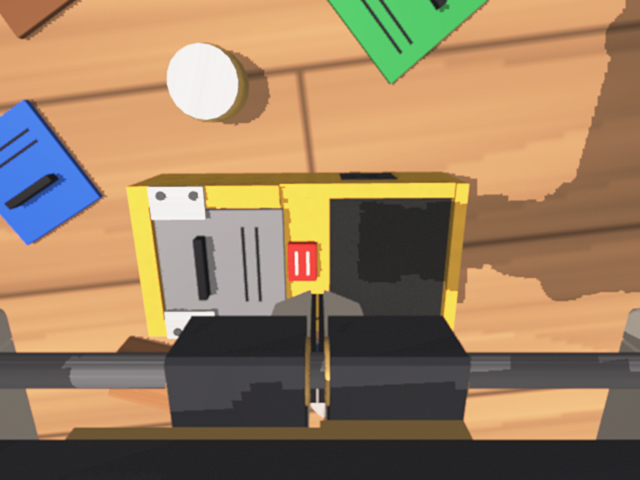

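Run:
```python
from rig import r
from h import *
w=np.load('w1.npy',allow_pickle=True).item()
im=cv2.imread('pics/wrist1.png');h=cv2.cvtColor(im,cv2.COLOR_BGR2HSV).astype(int);H,S,V=h[...,0],h[...,1],h[...,2]
roi=np.zeros(H.shape,bool);roi[175:320,125:475]=1
T=r.camera_model('top');Sc=r.camera_model('scene')
res={}
for nm,mk,z in(('red',((H<6)|(H>172))&(S>150)&(V>120),.0765),('black',(V<50),.091),('grey',(S<40)&(V>80)&(V<190),.078)):
    for s,c,l in blobs(mk&roi,150):
        cn=max(cv2.findContours(l,cv2.RETR_EXTERNAL,cv2.CHAIN_APPROX_NONE)[0],key=cv2.contourArea)
        rc=cv2.minAreaRect(cn)
        print(nm,s,np.round(rc[0],1),np.round(rc[1],1),round(rc[2],1),'->',onz(w,rc[0],z).round(4),[onz(w,p,z).round(3)[:2].tolist() for p in cv2.boxPoints(rc)])
print('tcp px',proj(w,r.get_obs()['tcp_pos']))
# tri red top/wrist/scene
for a,b,pa,pb in((w,T,(302.5,261),(318.3,206.2)),(w,Sc,(302.5,261),(348.5,257.2)),(T,Sc,(318.3,206.2),(348.5,257.2))): print('red',tri(a,pa,b,pb))
for a,b,pa,pb in((w,T,(202,268),(363.5,210)),(w,Sc,(202,268),(315,273))): print('rib',tri(a,pa,b,pb))
# bottle cap
print('cap',tri(T,(312,126),Sc,(420,267)))
print('bottle base scene',onz(Sc,(416,322),0))
```

```text
red [288 242  29  39 830] [302. 261.] [38. 28.] 90.0 -> [0.5996 0.0055 0.0765] [[0.581, -0.004], [0.584, 0.02], [0.619, 0.016], [0.616, -0.009]]
black [341 175  54   4 199] [367.5 176.5] [ 3. 53.] 90.0 -> [0.5301 0.0672 0.091 ] [[0.526, 0.047], [0.531, 0.088], [0.534, 0.088], [0.529, 0.046]]
black [ 357  200   93   83 6611] [402.8 241.4] [91.5 82.1] 0.8 -> [0.5871 0.092  0.091 ] [[0.619, 0.051], [0.548, 0.058], [0.557, 0.131], [0.629, 0.128]]
black [194 237  16  62 342] [202.  267.4] [61.6 10.4] 84.2 -> [ 0.5903 -0.0781  0.091 ] [[0.563, -0.079], [0.563, -0.071], [0.619, -0.077], [0.619, -0.086]]
black [329 315 115   5 441] [386. 317.] [  4. 114.] 90.0 -> [0.6552 0.0735 0.091 ] [[0.647, 0.024], [0.659, 0.123], [0.663, 0.123], [0.651, 0.023]]
black [191 317 115   3 343] [248. 318.] [  2. 114.] 90.0 -> [ 0.642  -0.0475  0.091 ] [[0.635, -0.097], [0.647, 0.003], [0.649, 0.002], [0.637, -0.098]]
grey [  154   209   158   111 12072] [232.5 264. ] [157. 110.] -0.0 -> [ 0.5947 -0.0554  0.078 ] [[0.64, -0.137], [0.538, -0.112], [0.554, 0.019], [0.656, 0.007]]
grey [323 291  41  29 753] [342.  303.5] [27.5 39.3] 83.5 -> [0.644  0.0364 0.078 ] [[0.631, 0.019], [0.63, 0.054], [0.658, 0.054], [0.658, 0.018]]
tcp px [[321.47611036 310.74524396]]
red (array([0.60810057, 0.00377738, 0.05269153]), np.float64(0.0005418379880106067))
red (array([0.60078626, 0.00594816, 0.07397712]), np.float64(0.0005081040756698278))
red (array([0.60328891, 0.00285655, 0.07707465]), np.float64(0.0007330158188518805))
rib (array([ 0.59728055, -0.08412015,  0.07369923]), np.float64(0.0010443092966914737))
rib (array([ 0.59433974, -0.07883441,  0.08505697]), np.float64(0.0042447009880925615))
cap (array([0.74659821, 0.01686912, 0.12288635]), np.float64(0.002690922508790418))
bottle base scene [0.75155459 0.01692334 0.        ]
```

The wrist view shows the red tab at (302,261), the rib at (202,268) and the tray at (403,241). Box yaw is about -0.108 rad and the tab is at about (0.602, 0.004). The bottle at (0.75, 0.017) is far enough off for the jaw axis to lie along box x. I turn the hand that way over the tab.

```bash
python3 -m jog '[{"twist":[0,0,-0.145],"linear":[0.4,-0.19,-0.5],"gripper":0},{"twist":[0,0,-0.145],"linear":[0.4,-0.19,-0.5],"gripper":0},{"twist":[0,0,-0.145],"linear":[0.4,-0.19,-0.5],"gripper":0},{"twist":[0,0,-0.145],"linear":[0.4,-0.19,-0.5],"gripper":0},{"twist":[0,0,-0.145],"linear":[0.4,-0.19,-0.5],"gripper":0},{"twist":[0,0,-0.145],"linear":[0.4,-0.19,-0.5],"gripper":0},{"twist":[0,0,-0.145],"linear":[0.4,-0.19,-0.5],"gripper":0},{"twist":[0,0,-0.145],"linear":[0.4,-0.19,-0.5],"gripper":0},{"twist":[0,0,-0.145],"linear":[0.4,-0.19,-0.5],"gripper":0},{"twist":[0,0,-0.145],"linear":[0.4,-0.19,-0.5],"gripper":0}]'
python3 -m jog '[{"twist":[0,0,-0.11],"linear":[0,0,-1],"gripper":0},{"twist":[0,0,0],"linear":[0,0,-1.5],"gripper":0},{"twist":[0,0,0],"linear":[0,0,-1.5],"gripper":0},{"twist":[0,0,0],"linear":[0,0,-1.5],"gripper":0},{"twist":[0,0,0],"linear":[0,0,-1.5],"gripper":0},{"twist":[0,0,0],"linear":[0,0,-1],"gripper":0},{"twist":[0,0,0],"linear":[0,0,0],"gripper":0},{"twist":[0,0,0],"linear":[0,0,0],"gripper":0},{"twist":[0,0,0],"linear":[0,0,0],"gripper":0},{"twist":[0,0,0],"linear":[0,0,0],"gripper":0}]'
python3 - <<'E'
from rig import r
from h import *
from scipy.spatial.transform import Rotation as Ro
o=r.get_obs(); q=o['eef_rot'];R=Ro.from_quat(np.r_[q[1:],q[0]]).as_matrix()
print(o['time_s'],o['tcp_pos'],o['contact_force'],o['joint_positions'].round(2));print('y',R[:,1],'z',R[:,2])
m=r.camera_model('wrist');np.save('w2.npy',m,allow_pickle=True);im=r.camera('wrist');cv2.imwrite('pics/wrist2.png',im)
print(proj(m,o['tcp_pos']))
cv2.imwrite('pics/scene2.png',r.camera('scene'))
E
```

```text
time_s: 3.2
tcp_pos: [0.5994, 0.0112, 0.2013]
eef_rot: [-0.001, 0.705, 0.709, 0.0]
contact_force: [-0.3, 0.5, 0.3]
width: 0.006
time_s: 4.2
tcp_pos: [0.6003, 0.0095, 0.1224]
eef_rot: [0.0, 0.742, 0.67, 0.001]
contact_force: [0.3, 0.1, 0.0]
width: 0.012
4.2 [0.60030537 0.00948876 0.12241727] [0.31986069 0.08934082 0.0374418 ] [-0.53  0.56  0.63  1.79 -0.4   0.92  0.17]
y [ 0.99488762 -0.10098087  0.001219  ] z [ 1.24340168e-03  1.78663664e-04 -9.99999211e-01]
[[317.2895706 314.8404901]]
```

View pics/wrist2.png

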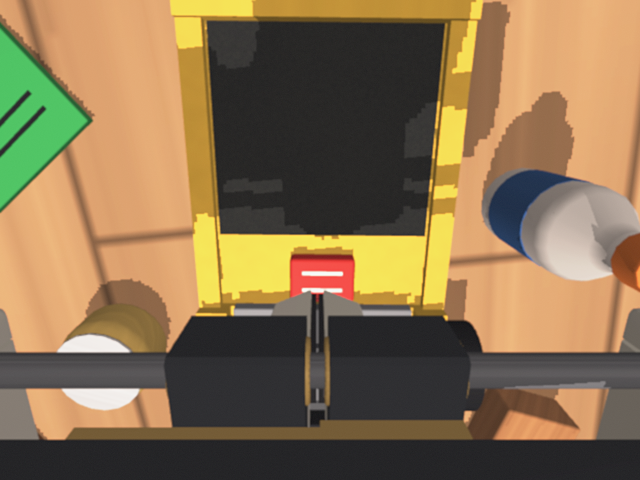

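View pics/scene2.png

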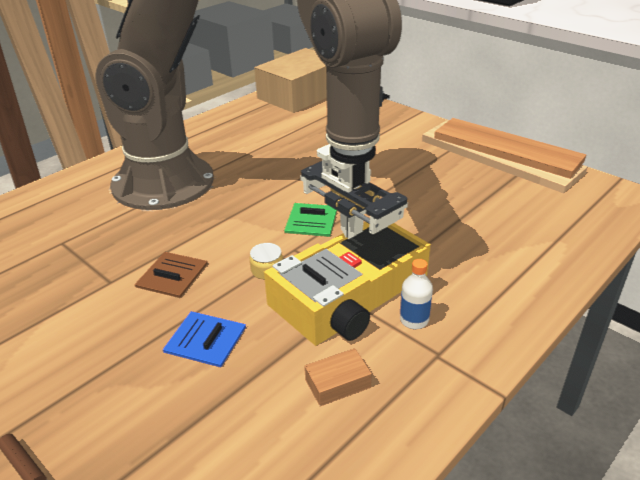

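The wrist view shows the tab directly ahead of the fingertips: front edge at about row 256, columns 291 to 354. The fingertips project to (317,315). I compute the offset.

Run:
```python
from h import *
w=np.load('w2.npy',allow_pickle=True).item()
im=cv2.imread('pics/wrist2.png');h=cv2.cvtColor(im,cv2.COLOR_BGR2HSV).astype(int);H,S,V=h[...,0],h[...,1],h[...,2]
mk=((H<6)|(H>172))&(S>150)&(V>120); mk[:240]=0;mk[310:]=0;mk[:,:280]=0;mk[:,370:]=0
for row in range(252,300,4):
    c=np.where(mk[row])[0]; print(row,c.min() if len(c) else None,c.max() if len(c) else None, im[row,300])
for z in(.0765,.075):
  print(z,onz(w,(291,262),z),onz(w,(354,262),z), 'front mid',onz(w,(322.5,260),z),onz(w,(322.5,256),z))
# tray liner corners z=.066
for p in((207,21),(444,24),(217,235),(426,236)): print(p,onz(w,p,.066).round(4))
```

```text
252 None None [ 55 143 191]
256 294 351 [ 29  29 123]
260 291 353 [ 52  57 222]
264 291 353 [ 77  83 246]
268 291 353 [ 77  82 246]
272 291 353 [ 78  85 246]
276 291 353 [ 75  80 246]
280 291 352 [ 78  83 246]
284 291 352 [ 77  83 246]
288 291 352 [ 77  84 246]
292 291 352 [ 77  83 250]
296 291 352 [115 125 130]
0.0765 [0.58700552 0.0184261  0.0765    ] [0.62079587 0.01501359 0.0765    ] front mid [0.6040109  0.01786083 0.0765    ] [0.60423057 0.02013186 0.0765    ]
0.075 [0.58684746 0.01788498 0.075     ] [0.62088696 0.01444732 0.075     ] front mid [0.60397822 0.01731555 0.075     ] [0.60419952 0.01960333 0.075     ]
(207, 21) [0.5608 0.1398 0.066 ]
(444, 24) [0.6729 0.1272 0.066 ]
(217, 235) [0.547  0.0346 0.066 ]
(426, 236) [0.6623 0.0224 0.066 ]
```

```bash
python3 -m jog '[{"twist":[0,0,0],"linear":[0.25,-0.35,-1],"gripper":0},{"twist":[0,0,0],"linear":[0,0,-1.2],"gripper":0},{"twist":[0,0,0],"linear":[0,0,-1.2],"gripper":0},{"twist":[0,0,0],"linear":[0,0,-0.6],"gripper":0},{"twist":[0,0,0],"linear":[0,0,-0.4],"gripper":0},{"twist":[0,0,0],"linear":[0,0,-0.2],"gripper":0},{"twist":[0,0,0],"linear":[0,0,-0.1],"gripper":0},{"twist":[0,0,0],"linear":[0,0,0],"gripper":0},{"twist":[0,0,0],"linear":[0,0,0],"gripper":0},{"twist":[0,0,0],"linear":[0,0,0],"gripper":0}]'
```

```text
time_s: 5.3
tcp_pos: [0.6027, 0.0061, 0.075]
eef_rot: [0.0, 0.742, 0.671, 0.0]
contact_force: [-0.5, 0.7, -0.3]
width: 0.006
```

```bash
python3 -m jog '[{"twist":[0,0,0],"linear":[0,0,-0.1],"gripper":0},{"twist":[0,0,0],"linear":[0,0,-0.1],"gripper":0},{"twist":[0,0,0],"linear":[0,0,-0.1],"gripper":0},{"twist":[0,0,0],"linear":[0,0,-0.1],"gripper":0},{"twist":[0,0,0],"linear":[0,0,0],"gripper":0},{"twist":[0,0,0],"linear":[0,0,0],"gripper":0},{"twist":[0,0,0],"linear":[0,0,0],"gripper":0},{"twist":[0,0,0],"linear":[0,0,0],"gripper":0},{"twist":[0,0,0],"linear":[0,0,0],"gripper":0},{"twist":[0,0,0],"linear":[0,0,0],"gripper":0}]'
```

```text
time_s: 6.3
tcp_pos: [0.6024, 0.0061, 0.0708]
eef_rot: [0.0, 0.742, 0.67, 0.0]
contact_force: [2.0, -0.5, 1.9]
width: 0.001
```

```bash
python3 -m jog '[{"twist":[0,0,0],"linear":[0,0,-0.1],"gripper":0},{"twist":[0,0,0],"linear":[0,0,-0.1],"gripper":0},{"twist":[0,0,0],"linear":[0,0,-0.1],"gripper":0},{"twist":[0,0,0],"linear":[0,0,-0.05],"gripper":0},{"twist":[0,0,0],"linear":[0,0,-0.05],"gripper":0},{"twist":[0,0,0],"linear":[0,0,0],"gripper":0},{"twist":[0,0,0],"linear":[0,0,0],"gripper":0},{"twist":[0,0,0],"linear":[0,0,0],"gripper":0},{"twist":[0,0,0],"linear":[0,0,0],"gripper":0},{"twist":[0,0,0],"linear":[0,0,0],"gripper":0}]'
```

```text
time_s: 7.3
tcp_pos: [0.6025, 0.0061, 0.0677]
eef_rot: [-0.0, 0.742, 0.67, 0.0]
contact_force: [-2.5, 1.6, 15.6]
width: 0.003
```

```bash
python3 -m jog '[{"twist":[0,0,0],"linear":[0,0,1],"gripper":0},{"twist":[0,0,0],"linear":[0,0,1.5],"gripper":0},{"twist":[0,0,0],"linear":[0,0,1.5],"gripper":0},{"twist":[0,0,0],"linear":[0,0,1.3],"gripper":0},{"twist":[0,0,0],"linear":[-0.25,-2.6,0],"gripper":0},{"twist":[0,0,0],"linear":[-0.3,-2.7,0],"gripper":0},{"twist":[0,0,0],"linear":[-0.3,-2.7,0],"gripper":0},{"twist":[0,0,0],"linear":[-0.3,-2.7,0],"gripper":0},{"twist":[0,0,0],"linear":[0,0,0],"gripper":0},{"twist":[0,0,0],"linear":[0,0,0],"gripper":0}]'
python3 - <<'E'
from rig import r
from h import *
o=r.get_obs();print(o['time_s'],o['tcp_pos'],o['contact_force'])
m=r.camera_model('wrist');np.save('w3.npy',m,allow_pickle=True);im=r.camera('wrist');cv2.imwrite('pics/wrist3.png',im)
print(proj(m,o['tcp_pos']))
E
```

```text
time_s: 8.3
tcp_pos: [0.5909, -0.1015, 0.1205]
eef_rot: [0.0, 0.742, 0.67, 0.0]
contact_force: [-1.4, 0.8, 0.1]
width: 0.004
8.3 [ 0.59087583 -0.10146705  0.12046041] [-1.38524513  0.84118894  0.08586809]
[[317.25899442 314.79146639]]
```

View pics/wrist3.png

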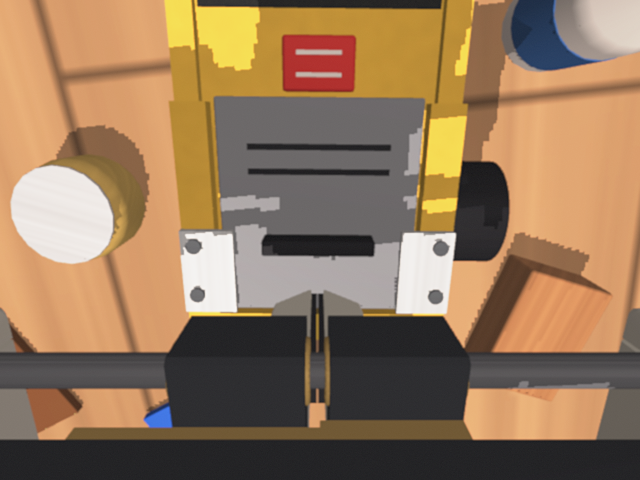

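Run:
```python
from h import *
w=np.load('w3.npy',allow_pickle=True).item()
print('cam',ray(w,(320,240)))
im=cv2.imread('pics/wrist3.png');g=im.max(2)
print(g[228:264,300])
u=np.array([.108,.994])
for p,z in(((318,236),.091),((318,247),.091),((318,255),.0785),((319,64),.0675),((319,98),.078)): 
    P=onz(w,p,z);print(p,z,P.round(4),'along',((P[:2]-[0.5909,-.1015])@u).round(4),'lat',((P[:2]-[0.5909,-.1015])@[.994,-.108]).round(4))
```

```text
cam (array([ 0.59923595, -0.01916572,  0.27799013]), array([-0.02289176, -0.29405744, -0.95551357]))
[108 107 107 108 110 106  79  42  25  26  26  25  27  32  34  34  34  35
  33  34  34  31  32  35  33  30  36  86 150 177 178 177 176 176 176 177]
(318, 236) 0.091 [ 0.594  -0.0746  0.091 ] along 0.0271 lat 0.0002
(318, 247) 0.091 [ 0.5934 -0.0802  0.091 ] along 0.0215 lat 0.0002
(318, 255) 0.0785 [ 0.5926 -0.0887  0.0785] along 0.0129 lat 0.0003
(319, 64) 0.0675 [0.6025 0.0044 0.0675] along 0.1065 lat 0.0001
(319, 98) 0.078 [ 0.6009 -0.0114  0.078 ] along 0.0907 lat 0.0002
```

```bash
python3 -m jog '[{"twist":[0,0,0],"linear":[0,0,-1],"gripper":0},{"twist":[0,0,0],"linear":[0,0,-1],"gripper":0},{"twist":[0,0,0],"linear":[0,0,-1],"gripper":0},{"twist":[0,0,0],"linear":[0,0,-0.5],"gripper":0},{"twist":[0,0,0],"linear":[0,0,-0.3],"gripper":0},{"twist":[0,0,0],"linear":[0,0,-0.1],"gripper":0},{"twist":[0,0,0],"linear":[0.03,0.3,0],"gripper":0},{"twist":[0,0,0],"linear":[0.03,0.3,0],"gripper":0},{"twist":[0,0,0],"linear":[0.03,0.3,0],"gripper":0},{"twist":[0,0,0],"linear":[0.03,0.3,0],"gripper":0}]'
python3 - <<'E'
from rig import r
import cv2
cv2.imwrite('pics/wrist4.png',r.camera('wrist'))
E
```

```text
time_s: 9.35
tcp_pos: [0.5922, -0.0889, 0.081]
eef_rot: [0.0, 0.742, 0.67, 0.0]
contact_force: [0.6, -1.2, 1.2]
width: 0.007
```

View pics/wrist4.png

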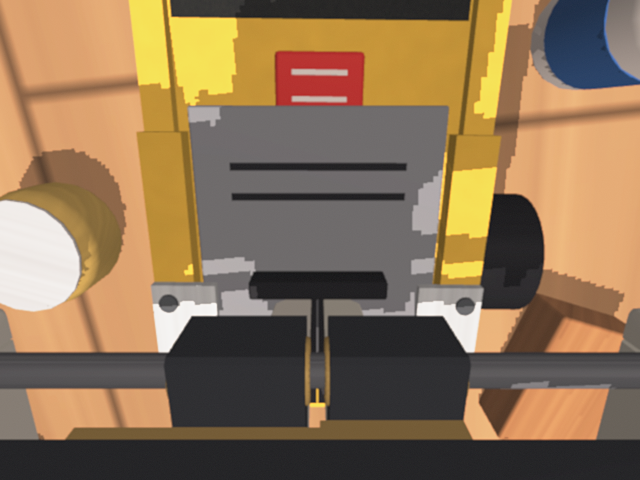

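The cover has started to move: its front edge at row 106 is over the pressed tab, and the rib at (318,285) is against the fingertips.

```bash
python3 -m jog '[{"twist":[0,0,0],"linear":[0.08,0.7,0],"gripper":0},{"twist":[0,0,0],"linear":[0.08,0.7,0],"gripper":0},{"twist":[0,0,0],"linear":[0.08,0.7,0],"gripper":0},{"twist":[0,0,0],"linear":[0.08,0.7,0],"gripper":0},{"twist":[0,0,0],"linear":[0.08,0.7,0],"gripper":0},{"twist":[0,0,0],"linear":[0.08,0.7,0],"gripper":0},{"twist":[0,0,0],"linear":[0.08,0.7,0],"gripper":0},{"twist":[0,0,0],"linear":[0.08,0.7,0],"gripper":0},{"twist":[0,0,0],"linear":[0.08,0.7,0],"gripper":0},{"twist":[0,0,0],"linear":[0.08,0.7,0],"gripper":0}]'
python3 - <<'E'
from rig import r
import cv2
cv2.imwrite('pics/wrist5.png',r.camera('wrist'))
E
```

```text
time_s: 10.4
tcp_pos: [0.5999, -0.018, 0.0806]
eef_rot: [-0.0, 0.742, 0.671, -0.0]
contact_force: [-0.5, -1.1, -0.0]
width: 0.006
```

View pics/wrist5.png

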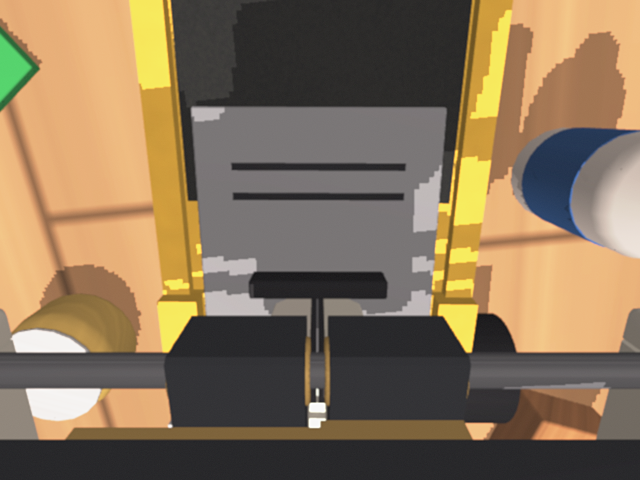

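The cover is straight between the rails, with its front edge at row 107 over the tray. About 76 mm of travel is done, so I push about 51 mm more.

```bash
python3 -m jog '[{"twist":[0,0,0],"linear":[0.08,0.7,0],"gripper":0},{"twist":[0,0,0],"linear":[0.08,0.7,0],"gripper":0},{"twist":[0,0,0],"linear":[0.08,0.7,0],"gripper":0},{"twist":[0,0,0],"linear":[0.08,0.7,0],"gripper":0},{"twist":[0,0,0],"linear":[0.07,0.7,0],"gripper":0},{"twist":[0,0,0],"linear":[0.06,0.6,0],"gripper":0},{"twist":[0,0,0],"linear":[0.05,0.5,0],"gripper":0},{"twist":[0,0,0],"linear":[0.04,0.4,0],"gripper":0},{"twist":[0,0,0],"linear":[0,0,0],"gripper":0},{"twist":[0,0,0],"linear":[0,0,0],"gripper":0}]'
python3 - <<'E'
from rig import r
import cv2,numpy as np
np.save('w6.npy',r.camera_model('wrist'),allow_pickle=True)
cv2.imwrite('pics/wrist6.png',r.camera('wrist'))
E
```

```text
time_s: 11.45
tcp_pos: [0.6055, 0.0312, 0.0808]
eef_rot: [-0.0, 0.742, 0.671, 0.0]
contact_force: [0.1, -0.3, -0.6]
width: 0.004
```

View pics/wrist6.png

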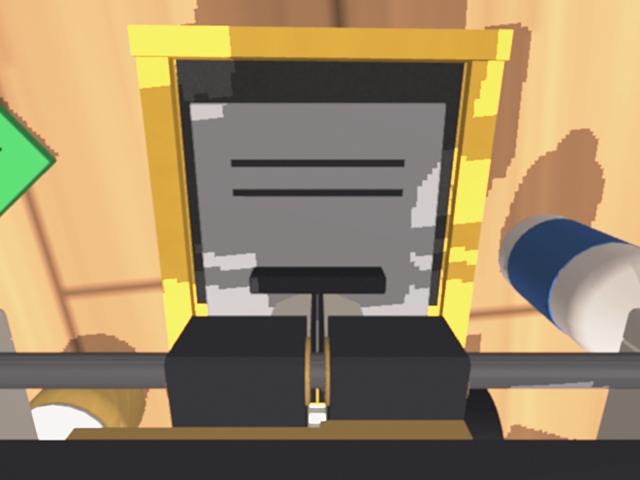

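The cover lies in the tray with its front edge at row 103 and the tray end at row 60. I back off, rise and check.

```bash
python3 -m jog '[{"twist":[0,0,0],"linear":[-0.03,-0.3,0],"gripper":0},{"twist":[0,0,0],"linear":[-0.03,-0.3,0.2],"gripper":0},{"twist":[0,0,0],"linear":[0,0,1.5],"gripper":0},{"twist":[0,0,0],"linear":[0,0,2.5],"gripper":0},{"twist":[0,0,0],"linear":[0,-2,3],"gripper":0},{"twist":[0,0,0],"linear":[0,-3,3],"gripper":0},{"twist":[0,0,0],"linear":[0,-3,3],"gripper":0},{"twist":[0,0,0],"linear":[0,-3,2],"gripper":0},{"twist":[0,0,0],"linear":[0,0,0],"gripper":0},{"twist":[0,0,0],"linear":[0,0,0],"gripper":0}]'
python3 - <<'E'
from rig import r
import cv2,numpy as np
o=r.get_obs();print(o['tcp_pos'],o['contact_force'])
np.save('w7.npy',r.camera_model('wrist'),allow_pickle=True)
for n in('wrist','scene'):cv2.imwrite(f'pics/{n}7.png',r.camera(n))
E
```

```text
time_s: 12.5
tcp_pos: [0.6049, -0.0859, 0.2342]
eef_rot: [0.001, 0.743, 0.67, 0.001]
contact_force: [-0.2, 0.6, -1.1]
width: 0.007
[ 0.60493116 -0.08593783  0.23418083] [-0.17606231  0.61985232 -1.13664783]
```

View pics/wrist7.png

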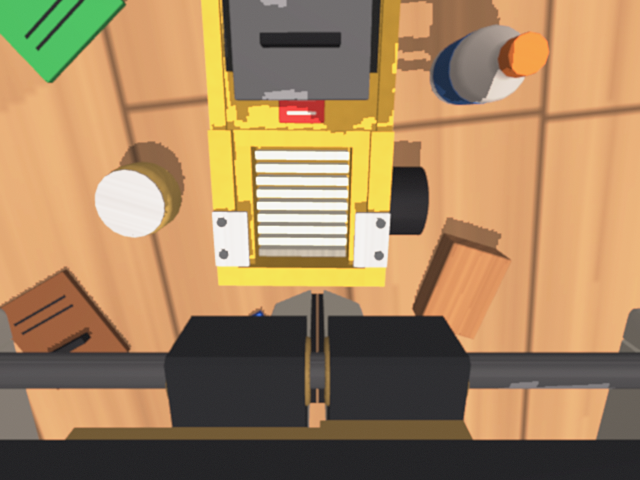

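View pics/scene7.png

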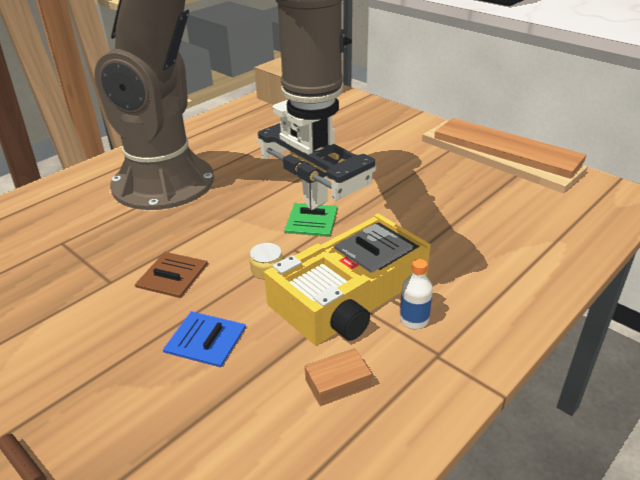

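Run:
```python
from h import *
from rig import r
w=np.load('w7.npy',allow_pickle=True).item();Sc=r.camera_model('scene')
o=np.array([.595,-.065]);u=np.array([.108,.994]);v=np.array([.994,-.108])
for nm,p,z,off in(('rear edge L',(234,98),.074,-55),('rear edge R',(370,101),.074,-55),('rib rear top',(300,46),.087,-20)):
    P=onz(w,p,z);d=P[:2]-o;print(nm,'cover y mm',d@u*1e3-off,'x',d@v*1e3)
print('rib top centre tri',tri(w,(300,37),Sc,(368,241)))
print('tab front-visible edge tri',tri(w,(301,112),Sc,(346,263)))
# bystanders top picture difference in scene
a=cv2.imread('pics/scene0.png');b=cv2.imread('pics/scene7.png');d=cv2.absdiff(a,b).max(2)
for n,(x0,y0,x1,y1) in dict(bottle=(398,258,436,330),tin=(248,242,284,278),offcut=(302,348,376,404)).items(): print(n,(d[y0:y1,x0:x1]>40).mean().round(3))
```

```text
rear edge L cover y mm 130.20508924729987 x -50.09534816003199
rear edge R cover y mm 128.65751049586356 x 51.21571020805994
rib rear top cover y mm 128.67212988001 x -0.23278770445964425
rib top centre tri (array([0.60857054, 0.04927572, 0.09069304]), np.float64(0.0036868413160856413))
tab front-visible edge tri (array([6.01021872e-01, 1.39254157e-05, 6.40588494e-02]), np.float64(0.0010575454019620726))
bottle 0.11
tin 0.008
offcut 0.0
```

Run:
```python
import cv2,numpy as np
from h import blobs
for n in('scene0','scene7'):
    h=cv2.cvtColor(cv2.imread(f'pics/{n}.png'),cv2.COLOR_BGR2HSV).astype(int)
    for nm,m in(('cap',(h[...,0]<14)&(h[...,1]>190)&(h[...,2]>150)),('label',(h[...,0]>100)&(h[...,0]<125)&(h[...,1]>120))):
        m=m.copy();m[:,:398]=0;m[:,440:]=0;m[:255]=0;m[335:]=0
        print(n,nm,[(s[4],c.round(1)) for s,c,_ in blobs(m,30)])
```

```text
scene0 cap []
scene0 label [(np.int32(486), array([414.7, 311.3]))]
scene7 cap []
scene7 label [(np.int32(491), array([414.7, 311.2]))]
```

The bottle has not moved, and the cover is about 129 mm along the box and centred. I hand in.

Run:
```python
from rig import r
print(r.get_obs()['time_s']);print(r.sign_off())
```

```text
12.6
the job is handed in; nothing more can be done
None
```

I pressed the red tab down to its hard stop, then pushed the grey cover by its rib into the tray and handed the job in at 12.6 s. The hand-in reported no verdict.

- **Tab:** at the stop the fingertips were at z 67.7 mm with 15.6 N on them. Its full-in height is 67.5 mm, and the cover then slid over it.
- **Cover:** the last wrist view put it about 129 mm along the box (128.7 to 130.2 mm from three points) and within about 1 mm of the middle line. These figures use the listed heights for a cover lying in the tray. The filter is fully uncovered.
- **Other things:** the bottle's label sits at the same pixels as before. The tin and offcut areas of the scene picture are essentially unchanged. A raw picture difference showed 11% change around the bottle, probably the moved cover and the hand's shadow.
- **Robot:** it was clear of everything, with the hand 16 cm above the seat.

**Checks that disagreed:**
- **Wrist and top cameras:** they differed by about 3 to 4 mm on the tab, and triangulating the two put it about 24 mm too low. I took its place from a closer wrist view instead.
- **Rib height at the end:** triangulation gave 90.7 mm against about 87 to 88 mm expected, with the two rays missing each other by 3.7 mm. The cover's final height and tilt are therefore not precisely measured.

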